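# Gather the ring blanks in the picking corner of a sorting tray and hold it there

### The job

Pick up the blue sorting tray by the bar over its middle and tilt it until all four brass ring blanks have slid together into its orange corner; finish while still holding the tray steady and tilted like that, all of it at least 5 cm clear of the bench, so that I can pick the rings out with tweezers. The bar is thin folded aluminium, so grip it gently (at most 40 N a finger). Let the rings move by the tilt alone, without the gripper touching them, spill none, and leave the other things on the bench where they are.

Things in the scene. Friction and masses are not known exactly. Their poses are not given: they have to be found in the camera images.
- tray: blue enamelled sheet tray, 180 mm (its x) by 130 mm (its y), 0.25 to 0.42 kg, floor and walls 3 mm thick, walls 28 mm tall except at the orange corner (+x, +y), where both walls are cut down to 18 mm over the last 45 mm; the floor there is orange too. Origin: centre of its underside; z points up out of the tray. It stands at any yaw
- tray_corner (a point): inner bottom corner of the orange picking corner, on the tray's floor, at tray x +87, y +62, z +3 mm. Tilting this corner down by 30 degrees is sure to bring the rings in; more than 50 degrees is too steep
- tray_handle (a point): centre of the tray's grip bar, 67 mm above the tray's underside, over its centre. The bar, an aluminium channel, is 12 mm wide (tray x) and 14 mm high (top 74 mm above the underside), and runs along tray y (136 mm) between two uprights; grip it across tray x, from above, at its middle. Below it there are only the rings, up to 11 mm above the underside
- ring0: brass ring blank lying flat in the tray, outer diameter 21, hole 15.5, height 8 mm, 11 g; origin: centre of its underside. All four are alike; they start to slide on the tray floor at a slope of 8 to 13 degrees, and at 13 to 22 degrees when also rubbing along a wall
- ring1: brass ring blank lying flat in the tray, outer diameter 21, hole 15.5, height 8 mm, 11 g; origin: centre of its underside
- ring2: brass ring blank lying flat in the tray, outer diameter 21, hole 15.5, height 8 mm, 11 g; origin: centre of its underside
- ring3: brass ring blank lying flat in the tray, outer diameter 21, hole 15.5, height 8 mm, 11 g; origin: centre of its underside
- tweezers: steel tweezers lying beside one long side of the tray, 145 long (its x), 9 mm high; origin: centre of the underside; to be left alone
- loupe: black and steel folding loupe, 59 by 25 by 20 mm, beside the tray's other long side; to be left alone
- bench_block: square steel block, 65 by 65 by 30 mm, origin: centre of the underside; to be left alone
- stake: small T-headed steel stake on a round foot 68 mm across, 91 mm tall, origin: centre of the underside; to be left alone
- tub: white screw-top tub with a green band, 76 mm across, 102 mm tall, origin: centre of the underside; to be left alone
- pliers: pliers with red handles lying flat, 160 long (its x), 60 wide, 12 mm high; to be left alone
- table: the wooden bench; its top is the plane z = 0
There are look-alikes about, which are no part of the job. Several things look just like the tray: the one meant starts farthest to the robot's left.

How it is judged:
By the outcome, as a careful person would: the job done as asked, in the order asked, and still so for the second after the job is handed in, while the arm keeps its last pose, push and grip.
It also fails if it takes over 40 s, if anything falls off the work surface, if the arm or the gripper's body presses on something with over 40 N, if the wrist force passes 120 N, or if a joint passes its speed limit or range.

### The arm

A 6-joint arm with a two-finger parallel gripper is mounted at the origin on the work surface. World frame = base frame: x ahead of the robot, y to its left, z up, the work surface at z = 0. Lengths are in mm, angles in rad, forces in N, time in s.
With the tool pointing down it reaches from about 375 to 750 mm from the base axis. Payload 9 kg.
Tool frame: the origin (TCP) lies between the finger pads; the fingertips stand bot.finger_overhang ahead of it and the grasp point (between the pads) lies 11 mm behind it (bot.finger_overhang is the distance from the TCP to the fingertips, in mm); z points along the fingers, y is the line along which they close (so a half turn about z gives the same grasp; the last joint's range is limited). The gripper opens to 85 mm and grips with 20 to 120 N. Pads are 22 mm wide; open, the fingers measure 114 mm over their backs; the gripper's body (76 mm by 85 mm) begins 54 mm behind the grasp point. The pads swing forward as they close: fully open they stand 13 mm farther back than shut.
Start: joints at [1.063, 0.104, 0.097, 1.564, 0, 1.353], TCP at [171.46, 575.011, 239.331] pointing down, gripper open.
Joint ranges: [-2.99, 2.99], [-0.84, 1.86], [-1.1, 1.16], [-1.84, 2.11], [-1.51, 1.56], [-3.14, 3.14]. Speed limits (rad/s): [2.22, 2.22, 2.57, 3.14, 3.14, 3.14].

### API

Orientations are given as a unit quaternion [w, x, y, z].
In Python, from rig import bot, cams gives the robot as it stands.
- The arm moves only by the tool servo_tool, never from a script. Its arguments are lists of equal length, an entry for each row: "hand": the finger opening in mm, from 0 to 85.4; "offset": the shift along the tool's x, y, z in mm, a list of three; "twist": the turn about the tool's z in rad. In form: {"hand": [hand, ...], "offset": [[tx, ty, tz], ...], "twist": [twist, ...]}. A call has 1 to 12 rows; each row shifts and turns the commanded pose from where the row before left it, along the tool's axes as they then stand; what a row does not reach is not made up. A row lasts 1/8 s, in which the tool goes at most 62.5 mm and 10.7 degrees, less where a joint would pass 70% of its speed; a pose out of reach is approached as far as the arm can. A call with a gripper value outside its range is refused whole. The fingers move at their own pace and stop on an object; the grip force is fixed at half the most. Time passes only in rows, so rows that do not move let the fingers close. It gives the time, the measured TCP pose, the force, the opening and the grip force at its end, in the units of the state.
- bot.get_obs(): the state, without advancing time (a new reading comes with each control period).
- cams.snapshot(name): name is "scene" or "side" or "wrist"; returns a dict with "image" (400x640x3 uint8, blue, green, red), "camera_matrix" (3x3 intrinsics, pixels), "pose" (4x4, takes a point from camera to world coordinates). Camera axes: x right, y up, looking along -z (the intrinsics and any distortion apply to the point x, -y, -z); pixel columns grow to the right and rows downward; lengths in mm; the calibration is good to about 2 mm. A picture is of the moment at which its call begins. There is no depth.
- bot.sign_off(): hands the job in; it is judged then, once.
The state is a dict: "time": time; "joints": joint angles; "qd": joint speeds; "joint_efforts": joint torques, N m; "eef_pos": TCP position; "ee_rot": TCP orientation; "contact_force": force on the tool from outside, world axes, zero at the start; "wrist_torque": the same for the moment, N m; "width": opening from 0.0 (shut) to 1.0 (fully open); "finger_force": force on a finger pad.
Only numpy, scipy, OpenCV 4.12 (cv2) and the standard library are available. Lean on these libraries where they do the work, as an engineer would, in place of code of your own. Each camera call takes 0.05 s, during which the arm holds its last target. There are 200 camera calls.

## Working session

There is one attempt and no reset: what is moved stays moved. The work goes in short steps, Python scripts to look and compute and a tool call to move; the robot and the scene stay as the last step left them, time stands still between calls to the robot, and variables do not carry over. Pictures are saved under pics/ and viewed, at most 10 in all, crops included, and the job is handed in when it is done.

Besides the shell and the picture viewer there is one more tool, called after "Emit:" as name(argument=value, ...), one argument or row to a line, values as JSON. servo_tool: Moves the arm, as the interface text tells. Its arguments: {"type":"object","properties":{"hand":{"type":"array"},"offset":{"type":"array"},"twist":{"type":"array"}},"required":["hand","offset","twist"]}

View pics/scene0.png

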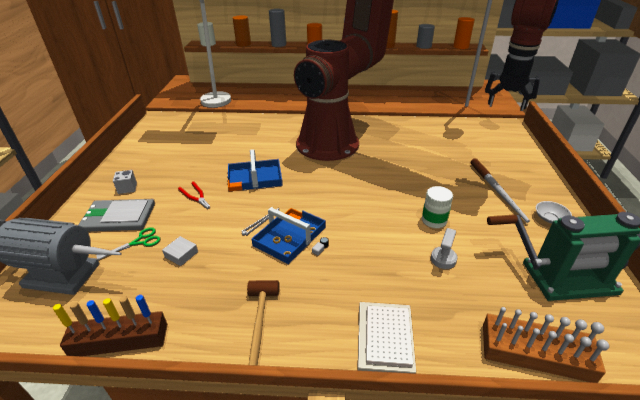

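View pics/wrist0.png

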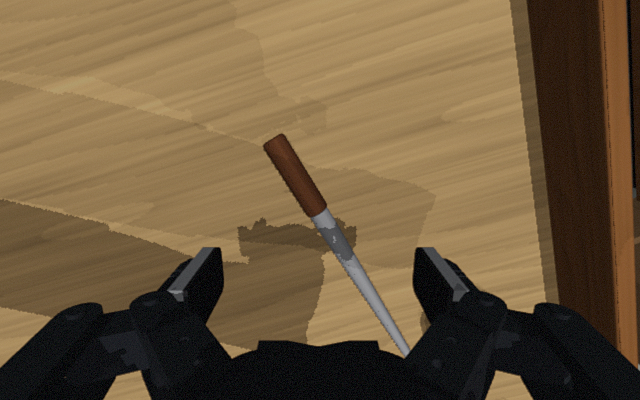

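```bash
cat > h.py <<'E'
import numpy as np,cv2
def ray(s,u,v):
    K=s["camera_matrix"];P=s["pose"];x=(u-K[0,2])/K[0,0];y=(v-K[1,2])/K[1,1]
    return P[:3,3],P[:3,:3]@np.array([x,-y,-1.])
def plane(s,u,v,z):
    o,d=ray(s,u,v);return (o+d*(z-o[2])/d[2]).round(1)
def tri(a,b):
    o1,d1=a;o2,d2=b;t=np.linalg.lstsq(np.c_[d1,-d2],o2-o1,rcond=None)[0]
    p,q=o1+d1*t[0],o2+d2*t[1];return ((p+q)/2).round(1),round(float(np.linalg.norm(p-q)),1)
E
python3 - <<'E'
from h import *
out=[]
for n in ["scene","side"]:
    s=dict(np.load(f"pics/{n}0.npz"));im=s["image"];hsv=cv2.cvtColor(im,cv2.COLOR_BGR2HSV)
    m=cv2.inRange(hsv,(105,150,50),(122,255,255));m=cv2.morphologyEx(m,cv2.MORPH_CLOSE,np.ones((9,9)))
    k,l,st,c=cv2.connectedComponentsWithStats(m)
    for i in range(1,k):
        if st[i,4]>500: print(n,st[i],c[i].round(),plane(s,*c[i],15))
s=np.load("pics/scene0.npz")["image"][165:275,220:350]
cv2.imwrite("pics/crop0.png",cv2.resize(s,None,fx=5,fy=5,interpolation=cv2.INTER_CUBIC))
E
```

```text
scene [ 548    0   53   28 1168] [574.  13.] [-2040.5  1792.5    15. ]
scene [ 228  160   53   30 1229] [255. 174.] [ 246.6 -235.4   15. ]
scene [ 252  212   73   52 1984] [288. 236.] [557.  -82.8  15. ]
side [ 316  205   63   41 1974] [349. 224.] [545.1 -82.9  15. ]
side [ 225  260   69   72 2840] [261. 294.] [ 240.4 -239.6   15. ]
```

View pics/side0.png

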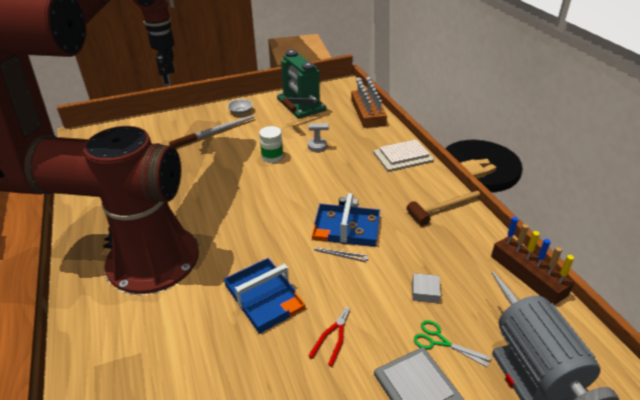

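View pics/crop0.png

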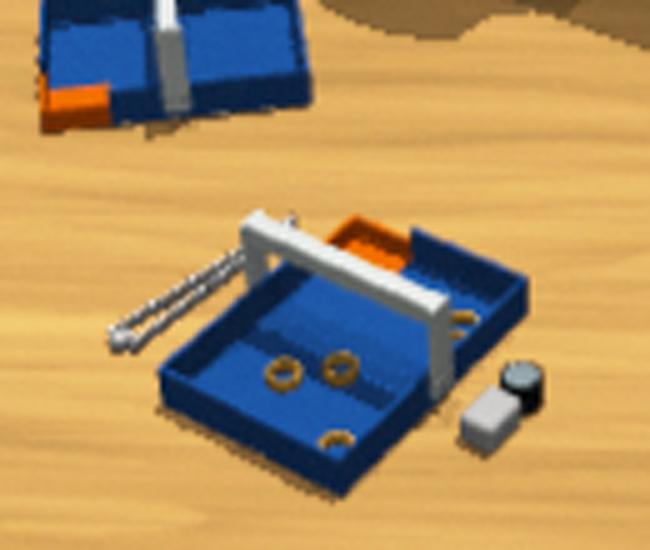

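```bash
python3 - <<'E'
from h import *
s=dict(np.load("pics/scene0.npz"))
a=plane(s,252/5+219.6,216/5+164.6,74);b=plane(s,440/5+219.6,298/5+164.6,74);print(a,b,(a+b)/2,np.linalg.norm(a-b),np.degrees(np.arctan2(*(b-a)[[1,0]])))
t=dict(np.load("pics/side0.npz"));im=t["image"]
# project scene-based ends into side for a check, and orange corner in both views
K=t["camera_matrix"];P=t["pose"]
for p in (a,b):
    c=P[:3,:3].T@(p-P[:3,3]);print(K[0,0]*c[0]/-c[2]+K[0,2],K[1,1]*-c[1]/-c[2]+K[1,2])
for s_,n in((s,"scene"),(t,"side")):
    h=cv2.cvtColor(s_["image"],cv2.COLOR_BGR2HSV);m=cv2.inRange(h,(6,200,120),(16,255,255))
    k,l,st,c=cv2.connectedComponentsWithStats(m)
    for i in range(1,k):
        if st[i,4]>20:print(n,st[i],c[i].round(1),plane(s_,*c[i],3))
E
```

```text
[ 502.6 -137.2   74. ] [568.4 -22.9  74. ] [535.5  -80.05  74.  ] 131.886807528274 60.071910778283865
342.8477851456801 224.02292302483795
348.3273264010748 193.72799822793434
scene [233  15  15   5  49] [239.9  16.8] [-1917.1  -776.2     3. ]
scene [460  18  14   4  33] [466.7  19.4] [-1891.7   949.7     3. ]
scene [307  23  15   4  40] [314.2  24.4] [-1717.6  -183.1     3. ]
scene [228 180  14  10  70] [233.7 184.8] [ 297.5 -301.6    3. ]
scene [285 208  17   6  31] [293.  210.6] [425.8 -83.7   3. ]
scene [288 212  13   7  44] [294.3 215.1] [447.4 -77.3   3. ]
scene [594 384  10   6  29] [598.2 386.4] [953.  597.2   3. ]
side [372 110   7   7  22] [374.4 113.8] [896.7 475.3   3. ]
side [ 23 223   9   9  27] [ 26.7 226.6] [-333.8  270.1    3. ]
side [312 226  17  14 127] [319.3 233. ] [457.3 -75.5   3. ]
side [ 34 228   7   9  29] [ 37.4 231.6] [-302.5  234.6    3. ]
side [  5 252   9  15  53] [  8.6 259.5] [-371.2  141.3    3. ]
side [ 10 261  11  12  24] [ 15.8 266.3] [-350.4  105.9    3. ]
side [ 22 267  11  28  92] [ 28.7 280.3] [-314.    37.9    3. ]
side [  6 272  10  14  32] [  8.8 277.8] [-364.2   67.3    3. ]
side [  0 286  13  18  71] [  5.3 294.2] [-367.2    8.8    3. ]
side [ 18 290   6  12  24] [ 20.5 295.5] [-330.2  -10.4    3. ]
side [282 293  23  20 218] [293.6 303.8] [ 307.9 -289.2    3. ]
side [  7 306   7  10  23] [ 10.1 310.8] [-350.6  -54.2    3. ]
side [ 21 312  12  45 159] [ 27.8 334. ] [-304.6 -145.     3. ]
side [ 11 324  10  33  90] [ 16.3 341.2] [-328.6 -157.3    3. ]
side [631 334   9   9  26] [636.6 337.7] [1000.2 -664.4    3. ]
side [  5 350  13  15  36] [ 10.8 357.2] [-336.8 -199.4    3. ]
side [  0 368  30  32 163] [ 13.7 386.3] [-324.1 -280.8    3. ]
side [ 20 390   8   6  22] [ 24.3 392.5] [-301.5 -305.     3. ]
```

The wanted tray is the one at scene pixel (288,236). It is farthest left (y ≈ -83, against -235 for the other tray at (255,174)), and it holds the rings with the tweezers and loupe beside it. The crop confirms this. The bar centre is about (535,-80), and the orange corner faces the robot.

Emit:
servo_tool(
  hand=[85,85,85,85,85,85,85,85,85,85,85,85],
  offset=[
    [-44,-43,0],
    [-44,-43,0],
    [-44,-43,0],
    [-44,-43,0],
    [-44,-43,0],
    [-44,-43,0],
    [-44,-43,0],
    [-44,-43,0],
    [-44,-43,0],
    [-44,-43,0],
    [-44,-43,0],
    [-44,-43,0],
  ],
  twist=[0,0,0,0,0,0,0,0,0,0,0,0],
)

```text
time: 1.65
eef_pos: [530.6, -72.4, 239.2]
ee_rot: [0.0, 0.145, 0.989, 0.0]
contact_force: [0.2, 0.1, 0.6]
width: 0.995
finger_force: 0.0
```

Emit:
servo_tool(
  hand=[85,85,85,85,85,85,85,85,85,85,85],
  offset=[
    [0,0,0],
    [0,0,0],
    [0,0,0],
    [0,0,0],
    [0,0,0],
    [0,0,0],
    [0,0,0],
    [0,0,0],
    [0,0,0],
    [0,0,0],
    [0,0,0],
  ],
  twist=[0.18,0.18,0.18,0.18,0.18,0.18,0.18,0.18,0.18,0.18,0],
)

```text
time: 3.02
eef_pos: [529.9, -70.3, 239.0]
ee_rot: [-0.0, 0.865, 0.503, -0.0]
contact_force: [-0.0, -0.4, -0.1]
width: 0.994
finger_force: 0.0
```

```bash
python3 - <<'E'
from rig import bot,cams
from h import *
s=cams.snapshot("wrist");np.savez("pics/w1.npz",**s);cv2.imwrite("pics/w1.png",s["image"]);print(s["pose"].round(3).tolist())
E
```

```text
[[0.869, 0.476, 0.135, 565.592], [-0.495, 0.837, 0.235, -10.984], [-0.001, -0.271, 0.963, 374.454], [0.0, 0.0, 0.0, 1.0]]
```

View pics/w1.png

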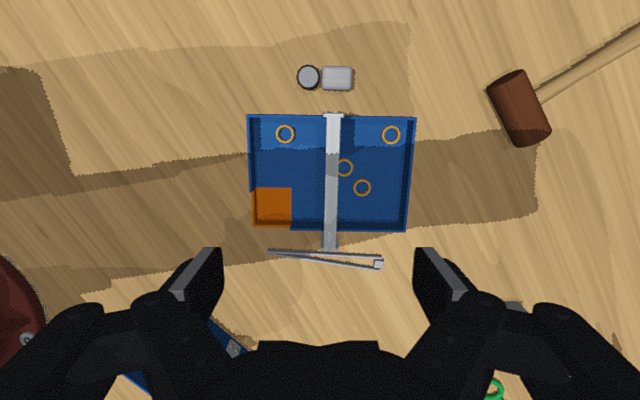

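Bar top runs from pixel (333,115) to (330,248). The rings are at (285,134), (391,134), (344,168) and (362,187), and the orange corner is at (273,206).

```bash
python3 - <<'E'
from rig import bot
from h import *
s=dict(np.load("pics/w1.npz"));sc=dict(np.load("pics/scene0.npz"))
h=cv2.cvtColor(s["image"],cv2.COLOR_BGR2HSV);m=cv2.inRange(h,(0,0,130),(179,60,255));m[:112]=0;m[252:]=0;m[:,:320]=0;m[:,346:]=0
ys,xs=np.nonzero(m);r=cv2.minAreaRect(np.c_[xs,ys].astype(np.float32));print(r)
mid=[xs[(ys>=a)&(ys<a+5)].mean() for a in (130,150,180,210,230)];print(mid,ys.min(),ys.max())
xa=np.poly1d(np.polyfit(ys[ys>125],xs[ys>125],1))
e=[(xa(250),250),(xa(115),115)]
for q,c in zip(e,[(252/5+219.6,216/5+164.6),(440/5+219.6,298/5+164.6)]): print(plane(s,*q,74),tri(ray(s,*q),ray(sc,*c)))
a,b=plane(s,*e[0],74),plane(s,*e[1],74);print((a+b)/2,np.linalg.norm(b-a),np.degrees(np.arctan2(*(b-a)[[1,0]])))
o=bot.get_obs();print(o["eef_pos"],o["joints"])
from scipy.spatial.transform import Rotation as R
print(R.from_quat(np.roll(o["ee_rot"],-1)).inv().apply((a+b)/2-o["eef_pos"]))
E
```

```text
((332.0215759277344, 181.04478454589844), (20.02743148803711, 138.2218780517578), 0.8487643003463745)
[np.float64(332.5), np.float64(332.3220338983051), np.float64(331.0), np.float64(330.39344262295083), np.float64(329.60655737704917)] 112 250
[ 505.3 -139.8   74. ] (array([ 506.2, -137.2,   77.4]), 2.0)
[573.9 -24.3  74. ] (array([573.7, -23.2,  78.7]), 1.8)
[539.6  -82.05  74.  ] 134.33618276547833 59.292255077421586
[529.90831637 -70.30590921 239.10557455] [-3.76849467e-01 -9.53650052e-02 -1.03106001e-01  1.56337825e+00
  1.01666727e-04  1.70892468e+00]
[ -5.45690462  14.27397345 165.10051188]
```

Emit:
servo_tool(
  hand=[60,50,50,50,50,50,50],
  offset=[
    [-5,13,0],
    [0,0,45],
    [0,0,45],
    [0,0,45],
    [0,0,30],
    [0,0,17],
    [0,0,0],
  ],
  twist=[0.01,0,0,0,0,0,0],
)

```text
time: 3.95
eef_pos: [538.4, -81.3, 56.5]
ee_rot: [-0.001, 0.867, 0.498, -0.0]
contact_force: [0.6, 0.5, 0.9]
width: 0.586
finger_force: 0.0
```

Emit:
servo_tool(
  hand=[30,20,17,16,15,15],
  offset=[
    [0,0,0],
    [0,0,0],
    [0,0,0],
    [0,0,0],
    [0,0,0],
    [0,0,0],
  ],
  twist=[0,0,0,0,0,0],
)

```text
time: 4.7
eef_pos: [538.8, -81.1, 57.3]
ee_rot: [-0.0, 0.867, 0.498, 0.0]
contact_force: [-0.4, 0.8, -0.3]
width: 0.174
finger_force: 0.0
```

```bash
python3 - <<'E'
from rig import bot,cams
from h import *
s=cams.snapshot("wrist");cv2.imwrite("pics/w2.png",s["image"]);print(bot.get_obs())
E
```

```text
{'time': 4.75, 'joints': array([-3.89660039e-01, -1.34632571e-02, -3.56076733e-01,  1.22819556e+00,
        9.53701589e-05,  1.71015676e+00]), 'qd': array([-7.13230917e-04, -1.77409099e-05,  6.81192326e-04, -5.07939045e-04,
       -1.49167834e-03, -5.31014260e-04]), 'joint_efforts': array([ 3.89034947e-03, -4.81730962e+01,  4.88406765e+01,  2.03649732e-03,
        2.54287625e-04, -3.25278606e-04]), 'eef_pos': array([538.78477811, -81.1232879 ,  57.29042337]), 'ee_rot': array([-3.42667752e-05,  8.67377644e-01,  4.97650500e-01,  3.37648407e-05]), 'contact_force': array([ 0.51367851, -0.37026307,  0.27369918]), 'wrist_torque': array([-0.03928291, -0.015381  ,  0.03562818]), 'finger_force': 0.0, 'width': 0.17532278823928737}
```

View pics/w2.png

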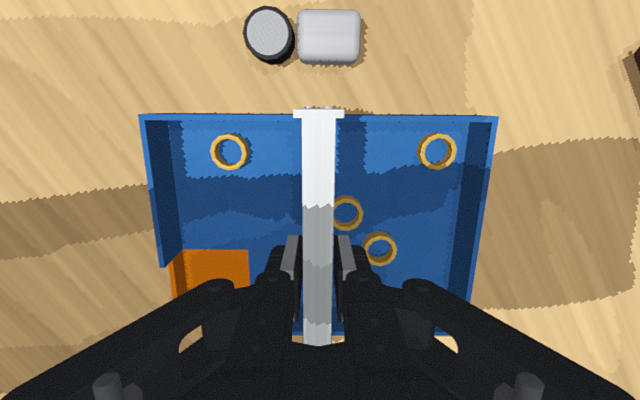

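The pads stand on both sides of the bar at pixel (318,260), centred and clear of the rings. I'll close in small steps and watch the force.

Emit:
servo_tool(
  hand=[13.0,12.0,12.0],
  offset=[
    [0,0,0],
    [0,0,0],
    [0,0,0],
  ],
  twist=[0,0,0],
)

```text
time: 5.12
eef_pos: [538.7, -81.1, 57.3]
ee_rot: [-0.0, 0.867, 0.498, -0.0]
contact_force: [-0.5, 1.1, 1.0]
width: 0.143
finger_force: 1.7
```

Emit:
servo_tool(
  hand=[11.5,11.5],
  offset=[
    [0,0,0],
    [0,0,0],
  ],
  twist=[0,0],
)

```text
time: 5.38
eef_pos: [538.7, -81.1, 57.3]
ee_rot: [-0.0, 0.867, 0.498, 0.0]
contact_force: [-1.9, 0.9, 1.6]
width: 0.134
finger_force: 12.5
```

Emit:
servo_tool(
  hand=[11.1,11.1],
  offset=[
    [0,0,0],
    [0,0,0],
  ],
  twist=[0,0],
)

```text
time: 5.62
eef_pos: [538.8, -81.1, 57.3]
ee_rot: [-0.0, 0.867, 0.498, 0.0]
contact_force: [-1.9, 1.6, 2.0]
width: 0.136
finger_force: 22.4
```

Emit:
servo_tool(
  hand=[10.8,10.8],
  offset=[
    [0,0,0],
    [0,0,0],
  ],
  twist=[0,0],
)

```text
time: 5.88
eef_pos: [538.8, -81.1, 57.3]
ee_rot: [-0.0, 0.867, 0.498, 0.0]
contact_force: [-1.7, 1.2, 2.2]
width: 0.133
finger_force: 29.8
```

Emit:
servo_tool(
  hand=[10.8,10.8,10.8,10.8,10.8,10.8,10.8,10.8,10.8,10.8,10.8],
  offset=[
    [0,0,-5],
    [0,0,-12],
    [0,0,-20],
    [0,0,-25],
    [0,0,-25],
    [0,0,-25],
    [0,0,-25],
    [0,0,-25],
    [0,0,-15],
    [0,0,-8],
    [0,0,0],
  ],
  twist=[0,0,0,0,0,0,0,0,0,0,0],
)

```text
time: 7.25
eef_pos: [538.9, -81.2, 242.5]
ee_rot: [0.0, 0.867, 0.498, 0.0]
contact_force: [0.6, -0.7, -5.1]
width: 0.135
finger_force: 29.4
```

Emit:
servo_tool(
  hand=[10.8,10.8,10.8,10.8,10.8,10.8,10.8],
  offset=[
    [0,0,0],
    [0,0,0],
    [0,0,0],
    [0,0,0],
    [0,0,0],
    [0,0,0],
    [0,0,0],
  ],
  twist=[0.04,0.08,0.1,0.1,0.1,0.06,0],
)

```text
time: 8.12
eef_pos: [538.4, -81.0, 241.2]
ee_rot: [-0.001, 0.961, 0.277, -0.001]
contact_force: [-0.7, 0.1, -3.7]
width: 0.134
finger_force: 29.4
```

```bash
python3 - <<'E'
from rig import bot
from scipy.spatial.transform import Rotation as R
import numpy as np
o=bot.get_obs();r=R.from_quat(np.roll(o["ee_rot"],-1));print(o["joints"].round(3),r.as_matrix().round(3).tolist(),o["eef_pos"],o["finger_force"],o["width"])
j=o["joints"][0];print(r.inv().apply([np.cos(j),np.sin(j),0]).round(3))
E
```

```text
[-0.39  -0.063 -0.068  1.567  0.     2.19 ] [[0.846, 0.533, -0.001], [0.533, -0.846, 0.001], [-0.001, -0.001, -1.0]] [538.39301207 -80.97151616 241.23157795] 29.435746371746063 0.13448513988392033
[ 0.58   0.815 -0.002]
```

Emit:
servo_tool(
  hand=[10.8,10.8,10.8,10.8,10.8,10.8,10.8,10.8],
  offset=[
    [6,8,0],
    [12,16,0],
    [16,23,0],
    [17,24,0],
    [17,24,0],
    [17,24,0],
    [17,24,0],
    [17,24,0],
  ],
  twist=[0,0,0,0,0,0,0,0],
)

```text
time: 9.12
eef_pos: [729.7, -159.7, 241.3]
ee_rot: [-0.0, 0.961, 0.278, -0.0]
contact_force: [0.9, -0.1, -3.8]
width: 0.135
finger_force: 29.5
```

```bash
cat > st.py <<'E'
from rig import bot
from scipy.spatial.transform import Rotation as R
import numpy as np
o=bot.get_obs();r=R.from_quat(np.roll(o["ee_rot"],-1));M=r.as_matrix()
print(o["time"],o["joints"].round(3),o["eef_pos"].round(1),o["finger_force"].round(1),o["width"].round(3))
j=o["joints"][0];print("outward,up in tool:",r.inv().apply([[np.cos(j),np.sin(j),0],[0,0,1]]).round(3).tolist())
# tray axes: tray x = -tool y, tray y = -tool x, tray z = -tool z (rigid grip)
T=np.c_[-M[:,1],-M[:,0],-M[:,2]];c=T@[87,62,0];c/=np.linalg.norm(c)
print("tilt",np.degrees(np.arccos(T[2,2])).round(1),"corner down",np.degrees(np.arcsin(-c[2])).round(1),"slopes x,y down",np.degrees(np.arcsin(-T[2,:2])).round(1))
g=o["eef_pos"]-11*M[:,2]
print("lowest",min((g+T@[x,y,-67])[2] for x in(-90,90) for y in(-68,68)).round(1))
E
python3 st.py
```

```text
Traceback (most recent call last):
  File "st.py", line 5, in <module>
    print(o["time"],o["joints"].round(3),o["eef_pos"].round(1),o["finger_force"].round(1),o["width"].round(3))
                                                               ^^^^^^^^^^^^^^^^^^^^^^^
AttributeError: 'float' object has no attribute 'round'
```

Emit:
servo_tool(
  hand=[10.8,10.8,10.8,10.8,10.8,10.8],
  offset=[
    [17,24,0],
    [17,24,0],
    [17,24,0],
    [17,24,0],
    [17,24,0],
    [17,24,0],
  ],
  twist=[0,0,0,0,0,0],
)

```text
time: 9.88
eef_pos: [824.0, -209.8, 217.7]
ee_rot: [0.023, 0.96, 0.277, 0.036]
contact_force: [0.1, 0.3, -4.8]
width: 0.128
finger_force: 29.5
```

```bash
sed -i 's/o\["finger_force"\].round(1),o\["width"\].round(3)/o["finger_force"],o["width"]/' st.py; python3 st.py
```

```text
9.875 [-0.406  0.947  1.153  1.692  0.009  2.174] [ 824.  -209.8  217.7] 29.541082084178925 0.1280577853766434
outward,up in tool: [[0.565, 0.821, 0.084], [0.056, 0.064, -0.996]]
tilt 4.9 corner down 4.9 slopes x,y down [3.7 3.2]
lowest 152.3
```

Emit:
servo_tool(
  hand=[10.8,10.8,10.8,10.8],
  offset=[
    [23,33,0],
    [23,33,0],
    [23,33,0],
    [23,33,0],
  ],
  twist=[0,0,0,0],
)

```text
time: 10.38
eef_pos: [878.2, -247.0, 197.4]
ee_rot: [0.056, 0.956, 0.276, 0.084]
contact_force: [0.1, -0.1, -4.5]
width: 0.13
finger_force: 29.5
```

```bash
python3 st.py
```

```text
10.375 [-0.424  0.982  1.154  1.541  0.024  2.158] [ 878.2 -247.   197.4] 29.548411667346954 0.13016083868135683
outward,up in tool: [[0.539, 0.818, 0.201], [0.13, 0.154, -0.979]]
tilt 11.6 corner down 11.6 slopes x,y down [8.9 7.5]
lowest 119.8
```

Emit:
servo_tool(
  hand=[10.8,10.8,10.8,10.8,10.8],
  offset=[
    [25,36,-20],
    [25,36,-20],
    [25,36,-20],
    [25,36,-20],
    [25,36,-20],
  ],
  twist=[0,0,0,0,0],
)

```text
time: 11.0
eef_pos: [912.7, -281.7, 289.8]
ee_rot: [0.108, 0.943, 0.272, 0.157]
contact_force: [-0.2, -0.8, -4.6]
width: 0.135
finger_force: 29.6
```

```bash
python3 st.py
```

```text
11.0 [-0.45   0.895  1.155  1.45   0.047  2.139] [ 912.7 -281.7  289.8] 29.597854614257812 0.1352394823720104
outward,up in tool: [[0.485, 0.792, 0.371], [0.237, 0.289, -0.928]]
tilt 21.9 corner down 21.9 slopes x,y down [16.8 13.7]
lowest 195.7
```

Emit:
servo_tool(
  hand=[10.8,10.8,10.8,10.8,10.8,10.8],
  offset=[
    [25,36,-15],
    [25,36,-15],
    [25,36,-15],
    [25,36,-15],
    [25,36,-15],
    [0,0,0],
  ],
  twist=[0,0,0,0,0,0],
)

```text
time: 11.75
eef_pos: [940.5, -310.0, 382.1]
ee_rot: [0.159, 0.924, 0.265, 0.225]
contact_force: [-0.4, -0.1, -4.3]
width: 0.134
finger_force: 29.6
```

```bash
python3 st.py
```

```text
11.75 [-0.471  0.82   1.155  1.353  0.071  2.131] [ 940.5 -310.   382.1] 29.646434783935547 0.1344599703752989
outward,up in tool: [[0.42, 0.741, 0.524], [0.331, 0.413, -0.849]]
tilt 31.9 corner down 31.9 slopes x,y down [24.4 19.3]
lowest 275.0
```

Emit:
servo_tool(
  hand=[10.8,10.8,10.8,10.8,10.8,10.8],
  offset=[
    [23,36,-5],
    [23,36,-5],
    [23,36,-5],
    [0,0,0],
    [0,0,0],
    [0,0,0],
  ],
  twist=[0,0,0,0,0,0],
)

```text
time: 12.5
eef_pos: [960.8, -330.9, 417.8]
ee_rot: [0.186, 0.911, 0.261, 0.261]
contact_force: [0.5, -0.3, -3.4]
width: 0.138
finger_force: 29.7
```

```bash
python3 st.py; python3 - <<'E'
from rig import cams
import cv2,numpy as np
a=[cams.snapshot(n)["image"] for n in("scene","side","wrist")]
cv2.imwrite("pics/t1.png",cv2.resize(np.vstack([np.hstack(a[:2]),np.hstack([a[2],a[2]*0])]),(800,500),interpolation=cv2.INTER_AREA))
for n,i in zip("abc",a):cv2.imwrite(f"pics/t1{n}.png",i)
E
```

```text
12.5 [-0.485  0.802  1.154  1.276  0.087  2.127] [ 960.8 -330.9  417.8] 29.68589186668396 0.1375134420397287
outward,up in tool: [[0.377, 0.705, 0.6], [0.377, 0.475, -0.795]]
tilt 37.4 corner down 37.3 slopes x,y down [28.4 22.2]
lowest 304.9
```

View pics/t1.png

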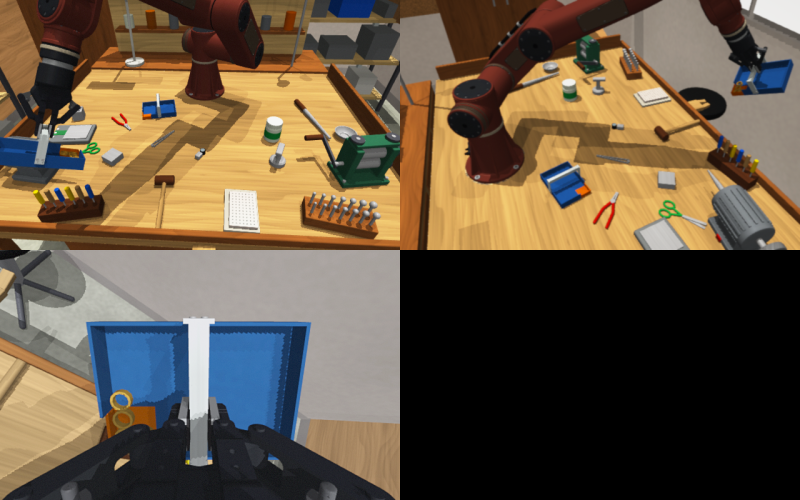

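```bash
python3 - <<'E'
import cv2,numpy as np
w=cv2.imread("pics/t1c.png")[200:360,120:320];s=cv2.imread("pics/t1a.png")[190:300,0:160];d=cv2.imread("pics/t1b.png")[80:170,500:640]
f=lambda i,h=560:cv2.resize(i,(400,280),interpolation=cv2.INTER_CUBIC)
cv2.imwrite("pics/t2.png",np.vstack([np.hstack([f(w),f(s)]),np.hstack([f(d),f(d)*0])]))
E
```

```text
(no output)
```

View pics/t2.png

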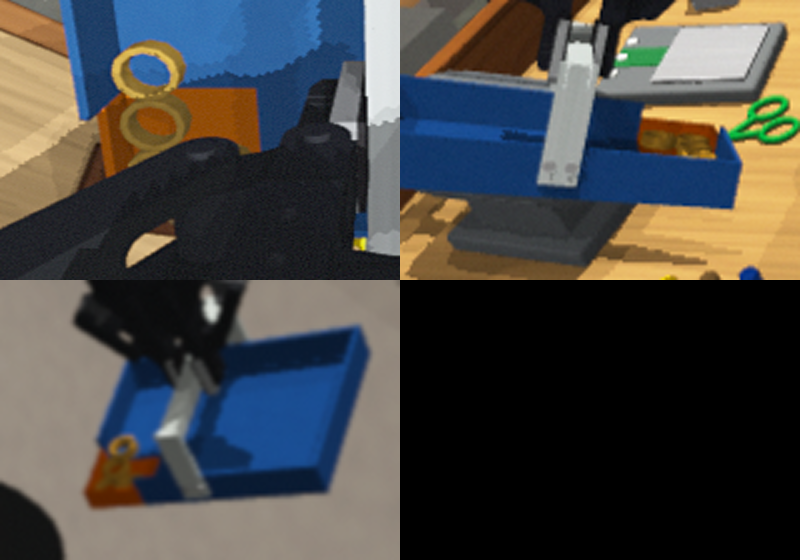

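```bash
cat > tr.py <<'E'
from h import *
from rig import bot,cams
from scipy.spatial.transform import Rotation as R
def frame():
    o=bot.get_obs();M=R.from_quat(np.roll(o["ee_rot"],-1)).as_matrix()
    T=np.c_[-M[:,1],-M[:,0],-M[:,2]];return T,o["eef_pos"]-11*M[:,2]-T@[0,0,67]
def totray(s,u,v,z):
    T,t=frame();o,d=ray(s,u,v);o=T.T@(o-t);d=T.T@d;return (o+d*(z-o[2])/d[2]).round(1)
def fromtray(s,p):
    T,t=frame();K=s["camera_matrix"];P=s["pose"];c=P[:3,:3].T@(T@np.array(p)+t-P[:3,3])
    return (K[0,0]*c[0]/-c[2]+K[0,2]).round(1),(-K[1,1]*c[1]/-c[2]+K[1,2]).round(1)
E
python3 - <<'E'
from tr import *
s=cams.snapshot("wrist")
for p in[(194,240),(197,269.7),(195,294)]:print(p,totray(s,*p,11))
for n in("scene","side","wrist"):
    s=cams.snapshot(n);h=cv2.cvtColor(s["image"],cv2.COLOR_BGR2HSV)
    print(n,[fromtray(s,p) for p in[(87,62,3),(-87,62,28),(87,-62,28),(-87,-62,28)]])
    if n!="wrist":
        u,v=map(int,fromtray(s,(60,40,3)));c=s["image"][v-25:v+25,u-30:u+30];np.save(f"pics/c_{n}.npy",c);cv2.imwrite(f"pics/c_{n}.png",cv2.resize(c,(396,330),interpolation=cv2.INTER_CUBIC))
a=cv2.imread("pics/c_scene.png");b=cv2.imread("pics/c_side.png");cv2.imwrite("pics/c.png",np.hstack([a,b]))
E
```

```text
(194, 240) [73.9  8.  11. ]
(197, 269.7) [74.2 28.  11. ]
(195, 294) [77.2 45.2 11. ]
scene [(np.float64(121.1), np.float64(246.6)), (np.float64(-3.2), np.float64(218.1)), (np.float64(133.8), np.float64(252.0)), (np.float64(-17.9), np.float64(238.3))]
side [(np.float64(533.3), np.float64(150.8)), (np.float64(609.5), np.float64(137.3)), (np.float64(544.9), np.float64(105.1)), (np.float64(624.1), np.float64(93.9))]
wrist [(np.float64(187.5), np.float64(309.2)), (np.float64(460.6), np.float64(334.6)), (np.float64(140.0), np.float64(123.2)), (np.float64(490.9), np.float64(123.2))]
```

View pics/c.png

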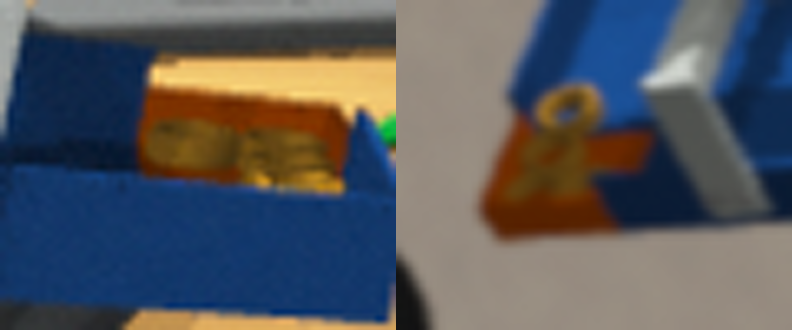

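Three rings stand in a column along the +x wall with the fourth beside the lowest, so the top ring overhangs the orange. Twisting about the tilted tool turns the downhill direction, which should let the column collapse into a tighter group.

Emit:
servo_tool(
  hand=[10.7,10.7,10.7,10.7,10.7,10.7,10.7,10.7,10.7,10.7,10.7,10.7],
  offset=[
    [0,0,0],
    [0,0,0],
    [0,0,0],
    [0,0,0],
    [0,0,0],
    [0,0,0],
    [0,0,0],
    [0,0,0],
    [0,0,0],
    [0,0,0],
    [0,0,0],
    [0,0,0],
  ],
  twist=[0.05,0.08,0.1,0.1,0.1,0.1,0.1,0.1,0.1,0.08,0.04,0],
)

```text
time: 14.35
eef_pos: [960.8, -331.2, 418.6]
ee_rot: [0.047, 0.929, -0.184, 0.317]
contact_force: [0.7, -0.4, -4.3]
width: 0.136
finger_force: 31.9
```

```bash
python3 st.py; cat > br.py <<'E'
from tr import *
import sys
for n in("side","wrist"):
    s=cams.snapshot(n);cv2.imwrite(f"pics/{sys.argv[1]}_{n}.png",s["image"])
    h=cv2.cvtColor(s["image"],cv2.COLOR_BGR2HSV);m=cv2.inRange(h,(16,100,60),(30,255,255))
    ys,xs=np.nonzero(m);q=np.array([totray(s,x,y,9) for x,y in zip(xs,ys)]);q=q[(abs(q[:,0])<95)&(abs(q[:,1])<70)]
    print(n,"brass px on 10 mm tray grid, rows y=65..-65, cols x=90..-90")
    g=np.histogram2d(q[:,1],q[:,0],bins=[np.arange(-70,71,10),np.arange(-100,101,10)])[0].astype(int)
    print("\n".join(" ".join(f"{v:3d}" for v in r) for r in g[::-1,::-1]))
E
python3 br.py b1
```

```text
14.35 [-0.485  0.802  1.155  1.276  0.087  3.077] [ 960.8 -331.2  418.6] 31.91936731338501 0.1355742519286355
outward,up in tool: [[0.792, 0.104, 0.601], [0.607, -0.03, -0.794]]
tilt 37.4 corner down 19.1 slopes x,y down [-1.7 37.4]
lowest 330.1Traceback (most recent call last):
  File "br.py", line 6, in <module>
    ys,xs=np.nonzero(m);q=np.array([totray(s,x,y,9) for x,y in zip(xs,ys)]);q=q[(abs(q[:,0])<95)&(abs(q[:,1])<70)]
                                    ~~~~~~^^^^^^^^^
  File "tr.py", line 8, in totray
    T,t=frame();o,d=ray(s,u,v);o=T.T@(o-t);d=T.T@d;return (o+d*(z-o[2])/d[2]).round(1)
        ~~~~~^^
  File "tr.py", line 5, in frame
    o=bot.get_obs();M=R.from_quat(np.roll(o["ee_rot"],-1)).as_matrix()
ValueError: time passes only in moves, steps and waits
```

```bash
sed -i 's/^def frame/import functools\n@functools.lru_cache\ndef frame/' tr.py; python3 br.py b1
```

```text
side brass px on 10 mm tray grid, rows y=65..-65, cols x=90..-90
  0   0   0   0   0   0   0   0   0   0   0   0   0   0   0   0   0   0   0   0
  0   0   0   0   0   9   0   0   0   0   0   0   0   0   0   0   0   0   0   0
  0   0   0   0   4   5   0   0   0   0   0   0   0   0   0   0   0   0   0   0
  0   0   0   0   0   0   0   0   0   0   0   0   0   0   0   0   0   0   0   0
  0   0   0   0   0   0   0   0   0   0   0   0   0   0   0   0   0   0   0   0
  0   0   0   0   0   0   0   0   0   0   0   0   0   0   0   0   0   0   0   0
  0   0   0   0   0   0   0   0   0   0   0   0   0   0   0   0   0   0   0   0
  0   0   0   0   0   0   0   0   0   0   0   0   0   0   0   0   0   0   0   0
  0   0   0   0   0   0   0   0   0   0   0   0   0   0   0   0   0   0   0   0
  0   0   0   0   0   0   0   0   0   0   0   0   0   0   0   0   0   0   0   0
  0   0   0   0   0   0   0   0   0   0   0   0   0   0   0   0   0   0   0   0
  0   0   0   0   0   0   0   0   0   0   0   0   0   0   0   0   0   0   0   0
  0   0   0   0   0   0   0   0   0   0   0   0   0   0   0   0   0   0   0
[... 570 characters left out ...]
  65   0   0   0   0   0   0   0   0   0   0   0   0   0   0
  0 108  90 108   0   0   0   0   0   0   0   0   0   0   0   0   0   0   0   0
  0   1  42   4   0   0   0   0   0   0   0   0   0   0   0   0   0   0   0   0
  0   0   0   0   0   0   0   0   0   0   0   0   0   0   0   0   0   0   0   0
  0   0   0   0   0   0   0   0   0   0   0   0   0   0   0   0   0   0   0   0
  0   0   0   0   0   0   0   0   0   0   0   0   0   0   0   0   0   0   0   0
  0   0   0   0   0   0   0   0   0   0   0   0   0   0   0   0   0   0   0   0
  0   0   0   0   0   0   0   0   0   0   0   0   0   0   0   0   0   0   0   0
  0   0   0   0   0   0   0   0   0   0   0   0   0   0   0   0   0   0   0   0
```

```bash
cat > ci.py <<'E'
from tr import *
import sys
s=cams.snapshot("wrist");cv2.imwrite(f"pics/{sys.argv[1]}.png",s["image"])
k=8;w=[(90,65),(0,65),(0,-25),(90,-25)]  # tray window, top of rings
src=np.float32([fromtray(s,(x,y,11)) for x,y in w]);dst=np.float32([((90-x)*k,(65-y)*k) for x,y in w])
im=cv2.warpPerspective(s["image"],cv2.getPerspectiveTransform(src,dst),(90*k,90*k));cv2.imwrite(f"pics/{sys.argv[1]}_rect.png",im)
g=cv2.GaussianBlur(cv2.cvtColor(im,cv2.COLOR_BGR2HSV),(0,0),4)
m=cv2.inRange(g,(15,90,50),(32,255,255))
c=cv2.HoughCircles(cv2.GaussianBlur(m,(0,0),3),cv2.HOUGH_GRADIENT,1.5,14*k,param1=100,param2=22,minRadius=int(8.5*k),maxRadius=int(11.5*k))
for x,y,r in (c[0] if c is not None else []):print("ring tray x %.0f y %.0f r %.1f"%(90-x/k,65-y/k,r/k))
p=cv2.resize(m,(30,30),interpolation=cv2.INTER_AREA)
print("\n".join("".join("#" if v>127 else "." for v in r) for r in p))
E
python3 ci.py c1
```

```text
ring tray x 77 y 9 r 8.9
ring tray x 57 y 43 r 9.6
ring tray x 74 y 51 r 10.7
ring tray x 78 y 30 r 9.1
..............................
..............................
..............................
..............................
..............................
..............................
..............................
..#...........................
..###........##...............
..#####......##...............
.########..####...............
###############...............
.###############..............
.##############...............
..#############...............
..##############..............
..#############...............
..##...#......................
.##....#......................
..#....##.....................
..#....#......................
...#####......................
.....##.......................
..............................
..............................
..............................
..............................
..............................
..............................
..............................
```

Emit:
servo_tool(
  hand=[10.7,10.7,10.7,10.7,10.7,10.7,10.7],
  offset=[
    [0,-30,0],
    [0,0,0],
    [0,0,0],
    [0,-30,0],
    [0,0,0],
    [0,0,0],
    [0,0,0],
  ],
  twist=[0,0,0,0,0,0,0],
)

```text
time: 15.42
eef_pos: [980.3, -275.3, 418.7]
ee_rot: [0.047, 0.928, -0.184, 0.319]
contact_force: [0.3, 0.2, -3.6]
width: 0.134
finger_force: 32.1
```

```bash
python3 st.py;python3 ci.py c2
```

```text
15.425 [-0.414  0.803  1.155  1.267  0.044  3.134] [ 980.3 -275.3  418.7] 32.13306248188019 0.13434301103978005
outward,up in tool: [[0.793, 0.033, 0.609], [0.61, -0.03, -0.792]]
tilt 37.6 corner down 19.2 slopes x,y down [-1.7 37.6]
lowest 330.1
ring tray x 78 y 26 r 11.4
ring tray x 44 y 28 r 10.9
ring tray x 58 y 42 r 9.6
..............................
..............................
..............................
..............................
..............................
..............................
..............................
.##...........................
..###........##...............
.######......####.............
..########.####...............
..#############...............
..#############...............
..#############...............
..#############...............
..#############...............
..#############...............
..............................
..............................
..............................
..............................
..............................
..............................
..............................
..............................
..............................
..............................
..............................
..............................
..............................
```

Emit:
servo_tool(
  hand=[10.7,10.7,10.7,10.7,10.7,10.7,10.7,10.7,10.7,10.7,10.7,10.7],
  offset=[
    [0,0,0],
    [0,0,0],
    [0,0,0],
    [0,0,0],
    [0,0,0],
    [0,0,0],
    [0,0,0],
    [0,0,0],
    [0,0,0],
    [0,0,0],
    [0,0,0],
    [0,0,0],
  ],
  twist=[-0.05,-0.08,-0.1,-0.1,-0.1,-0.1,-0.1,-0.1,-0.08,-0.05,0,0],
)

```text
time: 16.98
eef_pos: [980.3, -275.1, 418.7]
ee_rot: [0.176, 0.921, 0.219, 0.271]
contact_force: [-0.2, 0.3, -4.2]
width: 0.132
finger_force: 32.1
```

```bash
python3 st.py;python3 ci.py c3
```

```text
16.975 [-0.414  0.803  1.155  1.267  0.044  2.275] [ 980.3 -275.1  418.7] 32.149956822395325 0.13197577605145275
outward,up in tool: [[0.493, 0.621, 0.609], [0.422, 0.442, -0.792]]
tilt 37.6 corner down 37.2 slopes x,y down [26.2 24.9]
lowest 306.0
ring tray x 75 y 24 r 11.0
ring tray x 56 y 42 r 9.0
ring tray x 81 y 55 r 10.5
..............................
..............................
..............................
..............................
..............................
..............................
..............................
..##..........................
...###........##..............
...####.......##..............
...#######.#####..............
...#############..............
...######.######..............
#..#############..............
..##############..............
..##############..............
...#######.#####..............
..............................
..............................
..............................
..............................
..............................
..............................
..............................
..............................
..............................
..............................
..............................
..............................
..............................
```

Emit:
servo_tool(
  hand=[10.7,10.7,10.7,10.7,10.7,10.7,10.7,10.7,10.7,10.7,10.7,10.7],
  offset=[
    [-2,-3,-3],
    [-5,-6,-6],
    [-8,-10,-10],
    [-12,-15,-15],
    [-12,-15,-15],
    [-12,-15,-15],
    [-12,-15,-15],
    [-12,-15,-15],
    [-8,-10,-10],
    [-5,-6,-6],
    [-2,-3,-3],
    [0,0,0],
  ],
  twist=[0,0,0,0,0,0,0,0,0,0,0,0],
)

```text
time: 18.52
eef_pos: [812.4, -201.6, 420.4]
ee_rot: [0.176, 0.921, 0.22, 0.271]
contact_force: [0.3, 0.4, -5.0]
width: 0.134
finger_force: 32.1
```

```bash
python3 st.py;python3 ci.py c4; python3 - <<'E'
from tr import *
f=lambda i:cv2.resize(i,(400,290),interpolation=cv2.INTER_CUBIC)
o=[]
for n in("scene","side"):
    s=cams.snapshot(n);i=s["image"];u,v=map(int,fromtray(s,(60,40,3)));u=min(max(u,40),600);v=min(max(v,29),371)
    o+=[f(i[v-29:v+29,u-40:u+40]),f(i)]
s=cv2.imread("pics/c4.png");o[1]=f(s[190:335,120:320])
cv2.imwrite("pics/fin.png",np.vstack([np.hstack(o[:2]),np.hstack(o[2:])]))
E
```

```text
18.525 [-0.415  0.071  0.229  1.073  0.045  2.274] [ 812.4 -201.6  420.4] 32.14283108711243 0.1344332235289926
outward,up in tool: [[0.492, 0.622, 0.609], [0.421, 0.442, -0.792]]
tilt 37.6 corner down 37.2 slopes x,y down [26.3 24.9]
lowest 307.6
ring tray x 76 y 30 r 9.7
ring tray x 57 y 43 r 9.5
ring tray x 43 y 30 r 10.1
ring tray x 89 y 36 r 11.0
..............................
..............................
..............................
..............................
..............................
..............................
..............................
..##..........................
...###........##..............
..#####......###..............
.#########..####..............
.###############..............
.###############..............
#.##############..............
..##############..............
..##############..............
...#############..............
..............................
..............................
..............................
..............................
..............................
..............................
..............................
..............................
..............................
..............................
..............................
..............................
..............................
```

View pics/fin.png

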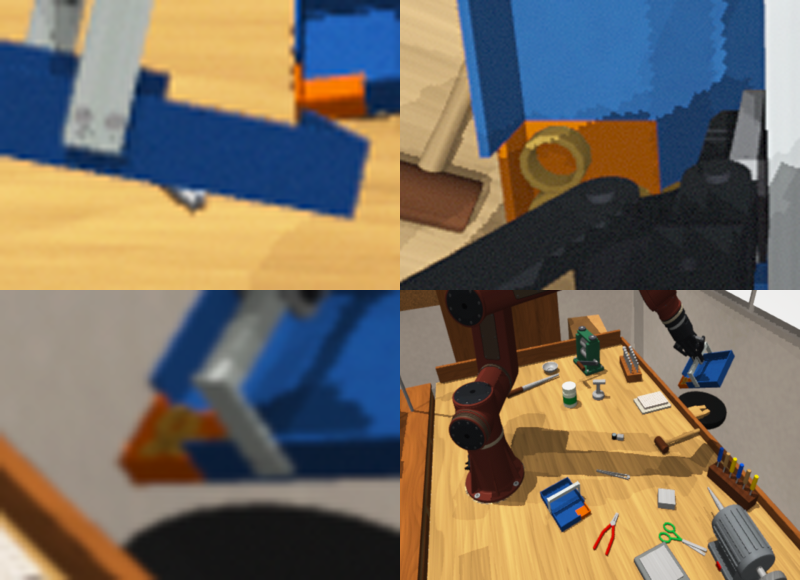

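The rings now sit inside the orange corner: wrist crop around (555,160), side crop around (180,425). The rest of the visible tray floor is empty, and the other bench items look undisturbed.

```bash
python3 -c "
from rig import bot
print(bot.sign_off())"
```

```text
the job is handed in; nothing more can be done
None
```

I handed the job in at about 18.5 s, with the tray held still at about 32 N a finger, its orange corner 37° down and its lowest point about 30 cm above bench height. The rings are gathered in that corner; the gripper hid part of the view, so I couldn't count all four, but the floor I could see was empty and I saw nothing spilled or disturbed.

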